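# Clip the graphite plate into its spring holder

## Robot

A 6-joint arm with a two-finger parallel gripper is mounted at the origin on the work surface. World frame = base frame: x ahead of the robot, y to its left, z up, the work surface at z = 0. Lengths are in m, angles in degrees, forces in N, time in s.
With the tool pointing down it reaches from about 0.3 to 0.75 m from the base axis. Payload 8.5 kg.
Tool frame: the origin (TCP) lies at the very end of the fingers, on their centre line; the grasp point (between the pads) lies 19 mm behind it; z points along the fingers, y is the line along which they close (so a half turn about z gives the same grasp; the last joint's range is limited). The gripper opens to 85 mm and grips with 20 to 120 N. Pads are 22 mm wide; open, the fingers measure 114 mm over their backs; the gripper's body (76 mm by 85 mm) begins 54 mm behind the grasp point. The pads swing forward as they close: fully open they stand 13 mm farther back than shut.
Start: joints at [-78.111, 21.807, 74.336, -0, 83.858, -12.336], TCP at [0.226, -0.502, 0.231] pointing down, gripper open.
Joint ranges: [-178.18, 178.18], [-50.72, 133.34], [12.68, 142.11], [-81.47, 261.47], [9.98, 163.14], [-165.26, 165.26]. Speed limits (degrees/s): [136.94, 136.94, 180, 180, 180, 180].

## Interface

Orientations are given as a 3x3 rotation matrix whose columns are the frame's x, y, z axes.
In Python, from rig import * gives the robot as it stands. The module is installed in compiled form; this text tells all that it offers.
- The arm moves only by the shell command python3 -m pendant 'ROWS' [OPENING] [FORCE]. ROWS is JSON, a list of rows, each a list of 2 entries, a list of its own where there are three numbers: the shift along the tool's x, y, z as a fraction of full scale, then the turn, a rotation vector about the tool's x, y, z as a fraction of full scale. A call has 1 to 8 rows; each row shifts and turns the commanded pose from where the row before left it, along the tool's axes as they then stand; what a row does not reach is not made up. Full scale, the value 1, is 40 mm for a shift and 5 degrees for a turn. A row lasts 1/8 s, in which the tool goes at most 62.5 mm and 10.7 degrees, less where a joint would pass 70% of its speed; a pose out of reach is approached as far as the arm can. A call with a number of a shift or a turn outside -1 to 1 is refused whole. A call with a gripper value outside its range is refused whole. OPENING is the opening, from 0 (shut) to 1 (fully open), set as the call begins (- or left out, the last holds). The fingers move at their own pace and stop on an object; FORCE is the grip in N (left out, the last holds). Time passes only in rows, so rows that do not move let the fingers close. It gives the time, the measured TCP pose, the force, the opening and the grip force at its end, in the units of the state.
- observe(): the state, without advancing time (a new reading comes with each control period).
- get_image(name): name is "side" or "top" or "wrist"; returns a dict with "img" (420x560x3 uint8, blue, green, red), "range_z" (420x560 float32, m along the optical axis (not along the pixel's ray), 0 where there is no reading), "camera_matrix" (3x3 intrinsics, pixels), "eye" and "rotation" of the camera in the world. Camera axes: x right, y down, z forward; pixel columns grow to the right and rows downward; lengths in m; the calibration is good to about 2 mm. The wrist camera is an equidistant fisheye: a pixel r from the principal point sees the ray r / f radians off the axis. A picture is of the moment at which its call begins.
- close_job(): hands the job in; it is judged then, once.
Trained networks look in the newest picture that a camera, given by its name, has taken for a name from the list of things; names that differ only in an ending like _2 or _b are one class to them, and where a whole thing is asked for, a point or a joint stands for the part that bears it (a point fixed in the world has none). Each returns a list of dicts, best first, with "conf" (0 to 1); they miss things now and then, are a little off and sometimes report something else, mostly with a low value. They report only what shows in the picture. A call takes as long as a camera call. They do not tell look-alikes from the thing itself.
- regions_of(camera, query): "mask" (420x560 bool, what is visible of it).
- landmark_of(camera, query): "point" ([x, y, z] in m, in world coordinates, good to about 4 mm: a listed point, or the origin of a listed thing).
The state is a dict: "time_s": time; "q": joint angles; "qvel": joint speeds; "joint_efforts": joint torques, N m; "position": TCP position; "tool_rot": TCP orientation; "ft_force": force on the tool from outside, world axes, zero at the start; "wrist_torque": the same for the moment, N m; "grip_width": finger opening in m; "gripper_force": force on a finger pad.
Only numpy, scipy, OpenCV 4.12 (cv2) and the standard library are available. Lean on these libraries where they do the work, as an engineer would, in place of code of your own. Each camera call takes 0.05 s, during which the arm holds its last target. There are 200 camera calls.

## Task

On the glass-worker's bench a graphite plate lies half loaded in its spring holder: its far edge is down on the bed facing the sprung jaw, its near edge still rides up on the fixed jaw. Push the plate by its ridge into the sprung jaw until the near edge clears the fixed jaw's lip, press that edge down and, keeping it down, ease back so that the spring slides it fully home under the lip. Leave it held flat between the two jaws, roughly in the middle of their width, and do not disturb the things around it.

Things in the scene. Friction and masses are not known exactly. Their poses are not given: they have to be found in the camera images.
- holder: spring holder, screwed to the bench: metal base 250 long (x) x 110 wide (y) x 30 mm high; its top, the bed, is at z = 30 mm. Origin under the base on its centre line, halfway between the two jaws' walls when the plate is home; x runs from the fixed jaw to the sprung jaw, z up. End post behind the sprung jaw at x = 131 to 143 mm, 26 mm above the bed.
- fixed_lip (a point): middle of the upper front edge of the fixed jaw's lip, at holder x = -58 mm, 15 mm above the bed. The lip's underside is 10 mm above the bed; under it the jaw's upright wall stands at x = -65 mm, so the lip overhangs 7 mm. The jaw is 100 mm wide (y), centred, and runs back to x = -105 mm.
- sprung_lip (a point): middle of the upper front edge of the sprung jaw's lip: at rest holder x = +50 mm, 18 mm above the bed; moves with the jaw. The lip's underside is 12 mm above the bed; its wall stands 12 mm further in (x = +62 mm at rest). Jaw 100 mm wide (y), centred, 38 mm deep.
- jaw (a joint): how far the sprung jaw is pushed back along the holder's +x, in m: 0 at rest, 0.028 at most. Its spring pushes back with 8 N at rest and 0.3 N more per mm. With the plate home it reads 0.003; the plate's near edge clears the fixed jaw's lip when it reads 0.010 or more.
- lifter (a joint): two brass spring pins in the bed at holder x = -45, y = +-22 mm, which hold up the near part of the plate; value = how far down, in m: 0 = tips 14 mm above the bed, 0.012 = 2 mm (plate home), at most 0.0135. They push up 0.3 N at 0 and 0.2 N more per mm: the plate's weight alone does not sink them enough to pass under the lip, it must be pressed and kept down.
- plate_ridge (a point): middle of the top of the steel ridge on the graphite plate (0.25 kg, 130 long x, 80 wide y, 8 mm thick). The ridge stands 12 mm above the plate's top, is 10 mm thick (x), 70 mm long (y). The point is 60 mm from the near edge, 70 mm from the far one, 20 mm above the underside. Axes are the plate's: x near to far edge, z up. It starts tilted about 0.15 rad, far edge down.
- plate_near (a point): middle of the plate's near edge, on its underside. Home: at holder x = -65 mm, about 2 mm above the bed (the pins lift it against the lip).
- plate_far (a point): middle of the plate's far edge, on its underside. Home: at holder x = +65 mm, on the bed.
- rod_rest: bystander: blue metal Y-shaped rod rest, 170 mm high on an 80 mm round foot; origin under the foot. Leave it.
- tin: bystander: small aluminium can, 60 mm across, 55 mm high; origin under it. Leave it.
- paddle: bystander: graphite paddle lying on the bench, about 240 long x 50 x 20 mm, blade to its +x; origin below its middle. Leave it.
Not all that is in view belongs to the job. What is shaped like the part that bears plate_ridge but red or yellow is not meant.

How it is judged:
By the outcome, as a careful person would: the job done as asked, in the order asked, and still so for the second after the job is handed in, with the robot touching nothing.
It also fails if it takes over 40 s, if anything falls off the work surface, if the arm or the gripper's body presses on something with over 40 N, if the wrist force passes 120 N, or if a joint passes its speed limit or range.

## Working session

There is one attempt and no reset: what is moved stays moved. The work goes in short steps, Python scripts to look and compute and a shell command to move; the robot and the scene stay as the last step left them, time stands still between calls to the robot, and variables do not carry over. Pictures are saved under pics/ and viewed, at most 10 in all, crops included, and the job is handed in when it is done.

```bash
mkdir -p pics
python3 - <<'E'
from rig import *
import cv2,numpy as np
o=observe();print(o['time_s'],o['position'],np.round(o['tool_rot'],3).tolist())
ims=[]
for c in("side","top"):
    d=get_image(c);ims.append(d["img"]);
    for n in("holder","fixed_lip","sprung_lip","plate_ridge","plate_near","plate_far","rod_rest","tin","paddle"):
        print(c,n,[(np.round(r["point"],3).tolist(),round(r["conf"],2)) for r in landmark_of(c,n)[:3]])
    cv2.imwrite(f"pics/{c}0.png",d["img"])
print(observe()['time_s'])
E
```

```text
0.0 [ 0.22559804 -0.50126684  0.23069486] [[0.912, 0.41, -0.0], [0.41, -0.912, 0.001], [0.0, -0.001, -1.0]]
side holder [([0.575, -0.011, 0.001], 0.62)]
side fixed_lip [([0.52, 0.013, 0.041], 0.59)]
side sprung_lip [([0.623, -0.034, 0.052], 0.96)]
side plate_ridge [([0.734, -0.249, 0.017], 0.93), ([0.491, 0.211, 0.02], 0.88), ([0.566, -0.013, 0.057], 0.7)]
side plate_near [([0.505, 0.011, 0.047], 0.95), ([0.722, 0.35, -0.0], 0.95), ([0.697, -0.201, 0.0], 0.89)]
side plate_far [([0.783, -0.293, 0.002], 0.83), ([0.498, 0.14, 0.001], 0.76), ([0.624, -0.039, 0.031], 0.66)]
side rod_rest [([0.672, 0.184, 0.003], 0.97)]
side tin [([0.461, -0.128, -0.003], 0.93)]
side paddle [([0.498, -0.238, 0.007], 0.97)]
top holder [([0.523, 0.009, 0.045], 0.7), ([0.574, -0.014, -0.0], 0.67)]
top fixed_lip [([0.523, 0.006, 0.05], 0.88)]
top sprung_lip [([0.616, -0.032, 0.046], 0.98)]
top plate_ridge [([0.564, -0.012, 0.06], 0.91), ([0.349, 0.014, 0.024], 0.91), ([0.489, 0.207, 0.023], 0.65)]
top plate_near [([0.485, 0.271, 0.0], 0.94), ([0.364, 0.069, -0.0], 0.81), ([0.72, 0.349, 0.003], 0.78)]
top plate_far [([0.783, -0.297, 0.002], 0.98), ([0.326, -0.046, 0.002], 0.84), ([0.593, 0.337, 0.003], 0.83)]
top rod_rest [([0.675, 0.18, 0.005], 0.95)]
top tin [([0.461, -0.131, -0.006], 0.71)]
top paddle [([0.497, -0.238, -0.0], 0.81)]
1.0
```

View pics/top0.png

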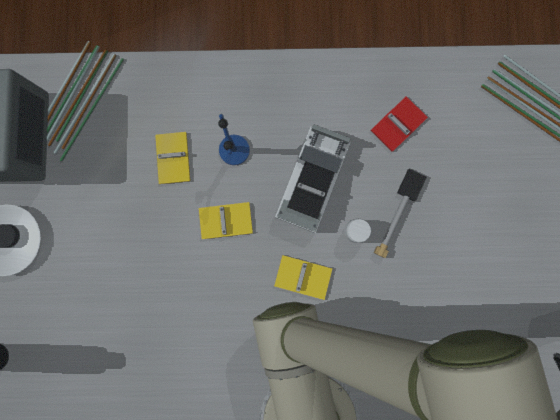

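View pics/side0.png

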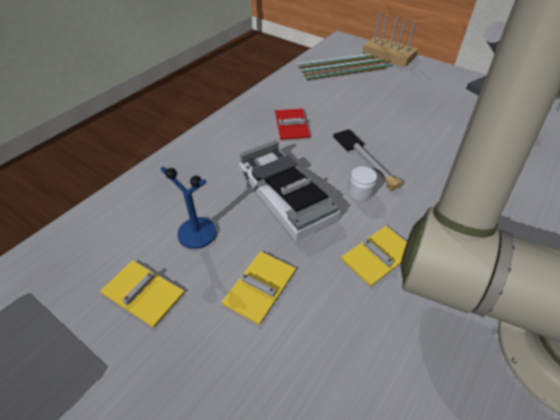

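Top view: the plate in its holder is at about (312,185), with the fixed jaw at (297,218) and the sprung jaw at (325,148). The yellow and red look-alikes lie around it. The holder's yaw is about -23°. I'll turn the tool first, then move over the holder.

```bash
python3 -m pendant '[[[0,0,0],[0,0,0.95]],[[0,0,0],[0,0,0.95]],[[0,0,0],[0,0,0.95]],[[0,0,0],[0,0,0.95]],[[0,0,0],[0,0,0.95]],[[0,0,0],[0,0,0.95]],[[0,0,0],[0,0,0.95]],[[0,0,0],[0,0,0.95]]]' 0.5
python3 -m pendant '[[[0,0,0],[0,0,0.95]],[[0,0,0],[0,0,0.95]],[[0.18,-0.96,0],[0,0,0]],[[0.18,-0.96,0],[0,0,0]],[[0.18,-0.96,0],[0,0,0]],[[0.18,-0.96,0],[0,0,0]],[[0.18,-0.96,0],[0,0,0]],[[0.18,-0.96,0],[0,0,0]]]'
python3 -m pendant '[[[0.18,-0.96,0],[0,0,0]],[[0.18,-0.96,0],[0,0,0]],[[0.18,-0.96,0],[0,0,0]],[[0.18,-0.96,0],[0,0,0]],[[0.18,-0.96,0],[0,0,0]],[[0.18,-0.96,0],[0,0,0]],[[0.18,-0.96,0],[0,0,0]],[[0,0,0],[0,0,0]]]'
cat > h.py <<'E'
from rig import *
import cv2,numpy as np
N=("fixed_lip","sprung_lip","plate_ridge","plate_near","plate_far","holder")
def look(c,png=None):
    d=get_image(c)
    if png: cv2.imwrite("pics/"+png,d["img"])
    for n in N: print(c,n,[(np.round(r["point"],4).tolist(),round(r["conf"],2)) for r in landmark_of(c,n) if np.hypot(r["point"][0]-.574,r["point"][1]+.012)<.13][:2])
    return d
def st():
    o=observe();print(round(o['time_s'],2),np.round(o['position'],4),np.round(o['tool_rot'],3).tolist(),np.round(o['ft_force'],1),round(o['grip_width'],4))
E
python3 - <<'E'
from h import *
st();look("wrist","w1.png");look("side");look("top")
E
```

```text
time_s: 2.0
position: [0.2257, -0.5016, 0.2313]
tool_rot: [[0.971, -0.241, -0.0], [-0.241, -0.971, -0.0], [-0.0, 0.0, -1.0]]
ft_force: [-0.2, -1.0, 0.9]
grip_width: 0.0426
gripper_force: 0.0
time_s: 3.0
position: [0.357, -0.3059, 0.2314]
tool_rot: [[0.919, -0.395, 0.0], [-0.395, -0.919, -0.0], [0.0, 0.0, -1.0]]
ft_force: [0.8, 0.1, 0.5]
grip_width: 0.0426
gripper_force: 0.0
time_s: 4.0
position: [0.5097, -0.0782, 0.2312]
tool_rot: [[0.92, -0.392, 0.0], [-0.392, -0.92, 0.0], [-0.0, -0.0, -1.0]]
ft_force: [-0.2, 0.6, 0.1]
grip_width: 0.0427
gripper_force: 0.0
4.0 [ 0.5097 -0.0782  0.2312] [[0.92, -0.392, 0.0], [-0.392, -0.92, 0.0], [-0.0, -0.0, -1.0]] [-0.2  0.6  0.1] 0.0427
wrist fixed_lip []
wrist sprung_lip []
wrist plate_ridge [([0.5639, -0.0137, 0.0564], 0.9)]
wrist plate_near [([0.5038, 0.0115, 0.0421], 0.56)]
wrist plate_far [([0.6248, -0.0407, 0.0302], 0.79)]
wrist holder []
side fixed_lip [([0.519, 0.0088, 0.0436], 0.95)]
side sprung_lip [([0.6217, -0.0325, 0.0485], 0.91)]
side plate_ridge [([0.5626, -0.0123, 0.058], 0.91)]
side plate_near [([0.507, 0.0111, 0.0436], 0.81), ([0.6262, -0.0382, 0.0287], 0.55)]
side plate_far [([0.6225, -0.0381, 0.0281], 0.66)]
side holder [([0.5756, -0.0175, 0.0028], 0.8), ([0.5641, -0.0133, 0.0551], 0.41)]
top fixed_lip [([0.5215, 0.0081, 0.0458], 0.63)]
top sprung_lip [([0.6159, -0.0344, 0.0485], 0.63)]
top plate_ridge [([0.5641, -0.0115, 0.0593], 0.86)]
top plate_near [([0.5027, 0.0115, 0.049], 0.85)]
top plate_far [([0.624, -0.0343, 0.0288], 0.68)]
top holder [([0.5756, -0.0137, 0.0003], 0.65), ([0.625, -0.0346, 0.0298], 0.48)]
```

```bash
python3 -m pendant '[[[0,-0.7,0],[0,0,0]],[[0,-0.7,0],[0,0,0]],[[0,-0.7,0],[0,0,0]],[[0,0,0.95],[0,0,0]],[[0,0,0.95],[0,0,0]],[[0,0,0.95],[0,0,0]],[[0,0,0.85],[0,0,0]],[[0,0,0],[0,0,0]]]' 0
python3 - <<'E'
from h import *
st()
a=look("side")["img"];b=look("top")["img"]
w=get_image("wrist")["img"]
f=lambda i,y,x,h,v:cv2.resize(i[y:y+v,x:x+h],(400,300),interpolation=cv2.INTER_CUBIC)
cv2.imwrite("pics/c1.png",np.hstack([f(a,130,220,160,120),f(w,0,0,560,420)]))
E
```

```text
time_s: 6.05
position: [0.541, -0.0026, 0.0816]
tool_rot: [[0.919, -0.395, -0.005], [-0.395, -0.919, 0.001], [-0.005, 0.001, -1.0]]
ft_force: [0.0, -0.7, 0.1]
grip_width: 0.0001
gripper_force: 0.0
6.05 [ 0.541  -0.0026  0.0816] [[0.919, -0.395, -0.005], [-0.395, -0.919, 0.001], [-0.005, 0.001, -1.0]] [ 0.  -0.7  0.1] 0.0001
side fixed_lip [([0.5155, 0.0063, 0.0422], 0.84)]
side sprung_lip [([0.6206, -0.0349, 0.0517], 0.9)]
side plate_ridge [([0.5626, -0.0127, 0.0595], 0.73)]
side plate_near [([0.5069, 0.012, 0.0412], 0.61)]
side plate_far [([0.6257, -0.0361, 0.0299], 0.81)]
side holder [([0.578, -0.017, 0.0018], 0.91)]
top fixed_lip []
top sprung_lip [([0.6183, -0.0354, 0.0466], 0.46)]
top plate_ridge []
top plate_near [([0.5066, 0.0114, 0.0456], 0.48)]
top plate_far []
top holder []
```

View pics/c1.png

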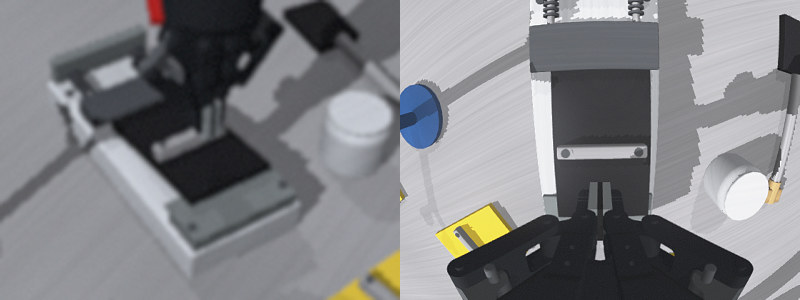

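```bash
python3 -m pendant '[[[0,0,0.35],[0,0,0]],[[0,0,0.3],[0,0,0]],[[0,0,0],[0,0,0]],[[0.1,0,0],[0,0,0]],[[0.1,0,0],[0,0,0]],[[0.1,0,0],[0,0,0]],[[0,0,0],[0,0,0]]]'
python3 -m pendant '[[[0.08,0,0],[0,0,0]],[[0.08,0,0],[0,0,0]],[[0,0,0],[0,0,0]]]'
python3 - <<'E'
from h import *
look("side")
E
```

```text
time_s: 7.68
position: [0.5535, -0.0077, 0.0574]
tool_rot: [[0.919, -0.395, 0.001], [-0.395, -0.919, -0.0], [0.001, -0.0, -1.0]]
ft_force: [0.8, -0.5, -0.4]
grip_width: 0.0001
gripper_force: 0.0
time_s: 8.05
position: [0.5568, -0.0092, 0.057]
tool_rot: [[0.919, -0.395, -0.006], [-0.395, -0.919, 0.002], [-0.006, 0.001, -1.0]]
ft_force: [-9.1, 4.2, 5.3]
grip_width: -0.0001
gripper_force: 5.3
side fixed_lip [([0.5172, 0.0115, 0.043], 0.69)]
side sprung_lip [([0.6235, -0.0332, 0.0463], 0.69)]
side plate_ridge [([0.5702, -0.0165, 0.0579], 0.92)]
side plate_near [([0.5144, 0.0069, 0.0444], 0.9)]
side plate_far [([0.6308, -0.04, 0.0302], 0.82)]
side holder [([0.5753, -0.0152, 0.0007], 0.68)]
```

```bash
python3 -m pendant '[[[0.06,0,0.03],[0,0,0]],[[0.06,0,0.02],[0,0,0]],[[0.06,0,0],[0,0,0]],[[0,0,0],[0,0,0]],[[0,0,0],[0,0,0]]]'
python3 - <<'E'
from h import *
look("side");look("top")
E
```

```text
time_s: 9.02
position: [0.5629, -0.0117, 0.0561]
tool_rot: [[0.919, -0.395, -0.006], [-0.395, -0.919, 0.002], [-0.007, 0.001, -1.0]]
ft_force: [-15.7, 5.9, 17.3]
grip_width: 0.0002
gripper_force: 11.8
side fixed_lip [([0.5208, 0.0091, 0.0439], 0.71), ([0.6368, -0.0437, 0.0309], 0.67)]
side sprung_lip [([0.6305, -0.0357, 0.0487], 0.54)]
side plate_ridge [([0.5795, -0.0181, 0.0585], 0.69)]
side plate_near [([0.5195, 0.0035, 0.0403], 0.67)]
side plate_far [([0.637, -0.0469, 0.0317], 0.94), ([0.5192, 0.0045, 0.042], 0.31)]
side holder [([0.5755, -0.0156, 0.0039], 0.73)]
top fixed_lip []
top sprung_lip []
top plate_ridge []
top plate_near []
top plate_far []
top holder []
```

```bash
python3 -m pendant '[[[0.06,0,0],[0,0,0]],[[0.06,0,0],[0,0,0]],[[0.06,0,0],[0,0,0]],[[0,0,0],[0,0,0]],[[0,0,0],[0,0,0]]]'
python3 - <<'E'
from h import *
a=look("side")["img"]
w=get_image("wrist")["img"]
f=lambda i,y,x,h,v:cv2.resize(i[y:y+v,x:x+h],(400,300),interpolation=cv2.INTER_CUBIC)
cv2.imwrite("pics/c2.png",np.hstack([f(a,130,220,160,120),f(w,0,90,400,300)]))
E
```

```text
time_s: 10.35
position: [0.5726, -0.0159, 0.0556]
tool_rot: [[0.919, -0.395, 0.001], [-0.395, -0.919, -0.0], [0.001, -0.0, -1.0]]
ft_force: [-0.3, 0.6, 4.9]
grip_width: 0.0
gripper_force: 2.5
side fixed_lip [([0.5178, 0.0079, 0.0406], 0.84), ([0.6304, -0.0346, 0.0474], 0.32)]
side sprung_lip [([0.6294, -0.0391, 0.0506], 0.83), ([0.5761, -0.018, 0.0008], 0.63)]
side plate_ridge [([0.5811, -0.0156, 0.0525], 0.79)]
side plate_near [([0.5208, 0.0034, 0.0368], 0.78)]
side plate_far [([0.6381, -0.044, 0.0305], 0.55)]
side holder [([0.5745, -0.0161, -0.0002], 0.74)]
```

View pics/c2.png

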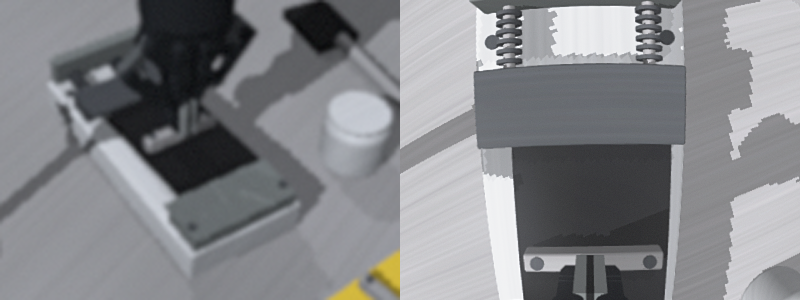

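The tip slid up onto the ridge and now rests on top of it; the sprung jaw is partly pushed back. I'll back off and go behind the ridge again with a deeper bite.

```bash
python3 -m pendant '[[[0,0,-0.4],[0,0,0]],[[-0.4,0,0],[0,0,0]],[[-0.4,0,0],[0,0,0]],[[0,0,0],[0,0,0]]]'
python3 - <<'E'
from h import *
look("side");
w=look("wrist")["img"]
a=get_image("side")["img"]
f=lambda i,y,x,h,v:cv2.resize(i[y:y+v,x:x+h],(400,300),interpolation=cv2.INTER_CUBIC)
cv2.imwrite("pics/c3.png",np.hstack([f(a,130,220,160,120),f(w,0,90,400,300)]))
E
```

```text
time_s: 11.25
position: [0.5426, -0.0029, 0.072]
tool_rot: [[0.919, -0.395, 0.0], [-0.395, -0.919, -0.0], [0.0, 0.0, -1.0]]
ft_force: [0.1, -1.1, -0.2]
grip_width: -0.0001
gripper_force: 0.0
side fixed_lip [([0.5169, 0.0069, 0.0419], 0.66)]
side sprung_lip [([0.6276, -0.0349, 0.049], 0.76)]
side plate_ridge [([0.5805, -0.0193, 0.0536], 0.66)]
side plate_near [([0.524, 0.0042, 0.0363], 0.86)]
side plate_far [([0.6394, -0.0451, 0.0291], 0.95)]
side holder [([0.5744, -0.0133, 0.001], 0.62)]
wrist fixed_lip []
wrist sprung_lip [([0.6306, -0.0348, 0.0468], 0.57)]
wrist plate_ridge [([0.5753, -0.0204, 0.0527], 0.93)]
wrist plate_near []
wrist plate_far []
wrist holder []
```

View pics/c3.png

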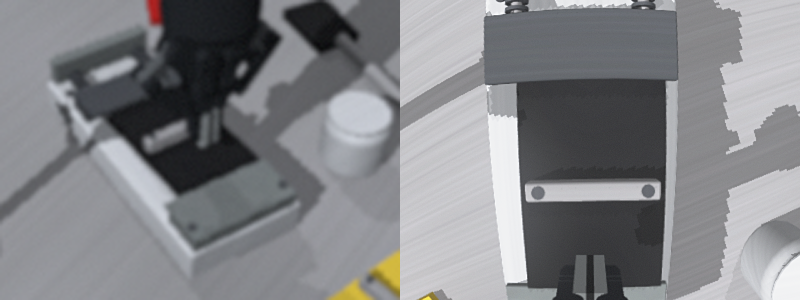

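```bash
python3 -m pendant '[[[0.35,0,0],[0,0,0]],[[0,0,0.35],[0,0,0]],[[0,0,0.3],[0,0,0]],[[0,0,0],[0,0,0]],[[0,0,0],[0,0,0]]]'
python3 -m pendant '[[[0.08,0,0],[0,0,0]],[[0.08,0,0],[0,0,0]],[[0,0,0],[0,0,0]],[[0,0,0],[0,0,0]]]'
```

```text
time_s: 12.62
position: [0.5555, -0.0085, 0.0452]
tool_rot: [[0.919, -0.395, -0.001], [-0.395, -0.919, 0.0], [-0.001, 0.0, -1.0]]
ft_force: [-0.1, -0.3, -0.5]
grip_width: 0.0
gripper_force: 0.0
time_s: 13.12
position: [0.5614, -0.0111, 0.0453]
tool_rot: [[0.919, -0.395, -0.0], [-0.395, -0.919, 0.0], [-0.0, 0.0, -1.0]]
ft_force: [-2.1, 1.2, 1.6]
grip_width: -0.0004
gripper_force: 1.3
```

```bash
python3 -m pendant '[[[0.08,0,0],[0,0,0]],[[0.08,0,0],[0,0,0]],[[0.06,0,0],[0,0,0]],[[0,0,0],[0,0,0]],[[0,0,0],[0,0,0]]]'
python3 - <<'E'
from h import *
look("side")
E
```

```text
time_s: 13.75
position: [0.5656, -0.0129, 0.0441]
tool_rot: [[0.919, -0.395, -0.01], [-0.395, -0.919, 0.003], [-0.011, 0.001, -1.0]]
ft_force: [-14.8, 6.0, 3.4]
grip_width: 0.0001
gripper_force: 8.0
side fixed_lip [([0.5192, 0.0109, 0.042], 0.85)]
side sprung_lip [([0.6354, -0.0375, 0.0512], 0.53)]
side plate_ridge [([0.5823, -0.0201, 0.051], 0.96)]
side plate_near [([0.5243, 0.0024, 0.0307], 0.76)]
side plate_far [([0.6411, -0.0463, 0.0286], 0.8)]
side holder [([0.5743, -0.0159, 0.0009], 0.65)]
```

```bash
python3 -m pendant '[[[0.03,0,0.08],[0,0,0]],[[0,0,0.08],[0,0,0]],[[0,0,0],[0,0,0]],[[0,0,0],[0,0,0]]]'
python3 - <<'E'
from h import *
look("side")
E
```

```text
time_s: 14.6
position: [0.5659, -0.0128, 0.0383]
tool_rot: [[0.919, -0.394, -0.012], [-0.394, -0.919, 0.004], [-0.012, 0.001, -1.0]]
ft_force: [-20.1, 9.5, 12.7]
grip_width: 0.0002
gripper_force: 11.9
side fixed_lip [([0.5185, 0.0091, 0.0456], 0.93), ([0.575, -0.0145, -0.0011], 0.23)]
side sprung_lip [([0.6334, -0.0371, 0.0507], 0.75)]
side plate_ridge [([0.5837, -0.0208, 0.05], 0.56)]
side plate_near [([0.5244, 0.0023, 0.0264], 0.66)]
side plate_far [([0.5747, -0.0158, 0.0013], 0.41)]
side holder [([0.5765, -0.0155, 0.0017], 0.72)]
```

```bash
python3 -m pendant '[[[-0.05,0,0.01],[0,0,0]],[[-0.05,0,0],[0,0,0]],[[-0.05,0,0],[0,0,0]],[[0,0,0],[0,0,0]]]'
python3 -m pendant '[[[-0.05,0,0],[0,0,0]],[[-0.05,0,0],[0,0,0]],[[0,0,0],[0,0,0]]]'
python3 - <<'E'
from h import *
look("side")
E
```

```text
time_s: 15.45
position: [0.5638, -0.012, 0.0383]
tool_rot: [[0.919, -0.395, -0.003], [-0.395, -0.919, 0.001], [-0.004, 0.0, -1.0]]
ft_force: [-6.8, 4.0, 4.0]
grip_width: 0.0002
gripper_force: 4.9
time_s: 15.82
position: [0.5603, -0.0105, 0.0384]
tool_rot: [[0.919, -0.395, -0.003], [-0.395, -0.919, 0.001], [-0.003, 0.0, -1.0]]
ft_force: [-6.5, 3.1, 2.9]
grip_width: -0.0002
gripper_force: 4.4
side fixed_lip [([0.5169, 0.0118, 0.0452], 0.83)]
side sprung_lip [([0.6298, -0.0388, 0.0485], 0.67)]
side plate_ridge [([0.5767, -0.0182, 0.049], 0.75)]
side plate_near [([0.5202, 0.0054, 0.0284], 0.67)]
side plate_far [([0.6391, -0.0441, 0.0307], 0.91)]
side holder [([0.5755, -0.0174, 0.0032], 0.8)]
```

```bash
python3 -m pendant '[[[0,0,0.06],[0,0,0]],[[-0.04,0,0.02],[0,0,0]],[[-0.04,0,0],[0,0,0]],[[-0.04,0,0],[0,0,0]],[[0,0,0],[0,0,0]]]'
python3 -m pendant '[[[-0.04,0,0],[0,0,0]],[[-0.04,0,0],[0,0,0]],[[-0.04,0,0],[0,0,0]],[[0,0,0],[0,0,0]]]'
python3 - <<'E'
from h import *
look("side")
E
```

```text
time_s: 16.8
position: [0.5597, -0.0102, 0.038]
tool_rot: [[0.919, -0.395, 0.008], [-0.395, -0.919, -0.002], [0.008, -0.001, -1.0]]
ft_force: [-0.4, -1.0, 17.7]
grip_width: 0.0001
gripper_force: 10.5
time_s: 17.3
position: [0.5556, -0.0085, 0.038]
tool_rot: [[0.919, -0.395, 0.008], [-0.395, -0.919, -0.003], [0.009, -0.001, -1.0]]
ft_force: [-0.2, -1.3, 17.6]
grip_width: 0.0001
gripper_force: 10.0
side fixed_lip [([0.5148, 0.0092, 0.042], 0.92)]
side sprung_lip [([0.6255, -0.0365, 0.0496], 0.51)]
side plate_ridge [([0.5759, -0.0115, 0.0488], 0.64)]
side plate_near [([0.5164, 0.0067, 0.0288], 0.97)]
side plate_far [([0.6329, -0.0407, 0.0305], 0.72)]
side holder [([0.5739, -0.0177, 0.0037], 0.72)]
```

```bash
python3 -m pendant '[[[-0.04,0,0],[0,0,0]],[[-0.04,0,0],[0,0,0]],[[-0.04,0,0],[0,0,0]],[[0,0,0],[0,0,0]]]'
python3 - <<'E'
from h import *
a=look("side")["img"]
w=look("wrist")["img"]
f=lambda i,y,x,h,v:cv2.resize(i[y:y+v,x:x+h],(400,300),interpolation=cv2.INTER_CUBIC)
cv2.imwrite("pics/c4.png",np.hstack([f(a,130,220,160,120),f(w,0,90,400,300)]))
E
```

```text
time_s: 18.15
position: [0.5525, -0.007, 0.038]
tool_rot: [[0.918, -0.395, 0.011], [-0.395, -0.919, -0.003], [0.012, -0.001, -1.0]]
ft_force: [6.4, -3.5, 12.8]
grip_width: -0.0003
gripper_force: 6.6
side fixed_lip [([0.516, 0.0076, 0.044], 0.89)]
side sprung_lip [([0.6227, -0.0353, 0.0495], 0.58)]
side plate_ridge [([0.5699, -0.0162, 0.0469], 0.64)]
side plate_near [([0.5166, 0.0059, 0.0269], 0.97)]
side plate_far [([0.6316, -0.0419, 0.03], 0.88)]
side holder [([0.5768, -0.0158, 0.0017], 0.82)]
wrist fixed_lip [([0.521, 0.0048, 0.041], 0.87)]
wrist sprung_lip [([0.6277, -0.0335, 0.0474], 0.92), ([0.5708, -0.0141, 0.048], 0.63)]
wrist plate_ridge [([0.5714, -0.0139, 0.049], 0.66)]
wrist plate_near []
wrist plate_far []
wrist holder []
```

View pics/c4.png

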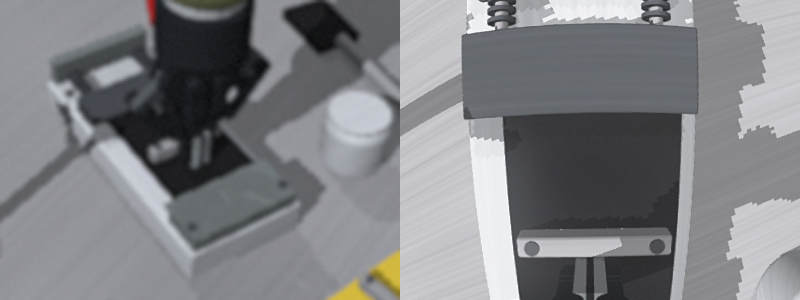

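```bash
python3 -m pendant '[[[0,0,-0.4],[0,0,0]],[[0,0,-0.9],[0,0,0]],[[0,0,-0.9],[0,0,0]],[[-0.9,0,-0.9],[0,0,0]],[[-0.9,0,-0.2],[0,0,0]],[[-0.9,0,0],[0,0,0]],[[0,0,0],[0,0,0]]]'
python3 - <<'E'
from h import *
a=look("side")["img"];t=look("top")["img"]
w=look("wrist")["img"]
f=lambda i,y,x,h,v:cv2.resize(i[y:y+v,x:x+h],(400,300),interpolation=cv2.INTER_CUBIC)
cv2.imwrite("pics/c5.png",np.vstack([np.hstack([f(a,130,220,160,120),f(w,0,90,400,300)]),np.hstack([f(t,115,240,160,120),f(a,0,0,560,420)])]))
E
```

```text
time_s: 19.73
position: [0.4479, 0.0378, 0.1679]
tool_rot: [[0.919, -0.394, 0.001], [-0.394, -0.919, -0.0], [0.001, -0.0, -1.0]]
ft_force: [0.3, -0.5, -0.2]
grip_width: 0.0003
gripper_force: 0.0
side fixed_lip [([0.5182, 0.0094, 0.0435], 0.66)]
side sprung_lip [([0.518, 0.0088, 0.0437], 0.66), ([0.6264, -0.0319, 0.0502], 0.59)]
side plate_ridge [([0.5717, -0.0139, 0.0503], 0.73)]
side plate_near [([0.5146, 0.006, 0.0275], 0.89)]
side plate_far [([0.6318, -0.0435, 0.0306], 0.77)]
side holder [([0.5758, -0.0154, 0.0004], 0.71)]
top fixed_lip [([0.5224, 0.008, 0.0491], 0.59)]
top sprung_lip [([0.6208, -0.0332, 0.046], 0.94)]
top plate_ridge [([0.5705, -0.016, 0.0481], 0.63), ([0.6188, -0.036, 0.0483], 0.32)]
top plate_near [([0.5126, 0.0073, 0.0338], 0.97)]
top plate_far [([0.6329, -0.0417, 0.0293], 0.66), ([0.6166, -0.035, 0.0472], 0.43)]
top holder [([0.5772, -0.015, -0.0014], 0.63)]
wrist fixed_lip [([0.5221, 0.0108, 0.0423], 0.57)]
wrist sprung_lip [([0.5726, -0.0163, 0.05], 0.63)]
wrist plate_ridge []
wrist plate_near [([0.5114, 0.0094, 0.0226], 0.96)]
wrist plate_far []
wrist holder []
```

View pics/c5.png

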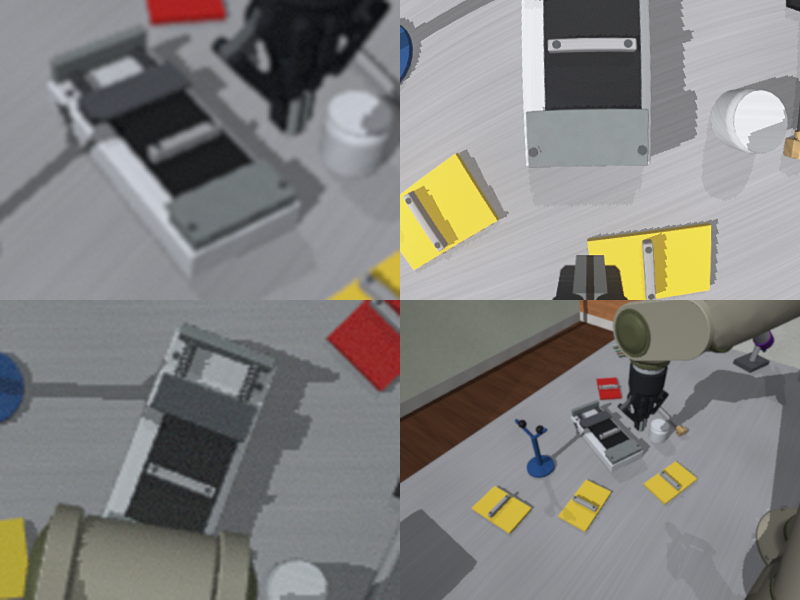

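The plate is flat and under both lips, its near edge at holder x ≈ -64 mm and about 3 mm off centre. The robot is clear and the neighbours are undisturbed.

```bash
python3 -c "
from rig import *
print(close_job())"
```

```text
the job is handed in; nothing more can be done
None
```

I handed the job in at about 20 s. The plate lies flat under both lips, fully home and about 3 mm off centre. My first push slipped over the ridge, so I pushed a second time before pressing the edge down and easing back. The robot is clear and the things around the holder look untouched.

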